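Nudge the loose glaze sample disc into its place in the sample board

TASK

The sample board has three round recesses: two already hold their ceramic sample discs and one is empty but for a paper label on its floor. With the fingertips, push the loose disc that lies on top of the board until it drops into the empty recess and lies flat and fully home there; slide it, do not lift it off the board. Leave the seated discs, the little jar and everything else where they are.

Things in the scene. Friction and masses are not known exactly. Their poses are not given: they have to be found in the camera images.
- disc: loose white ceramic disc, diameter 60 mm, 8 mm thick, edges rounded 1 mm, 35 to 70 g; origin at the centre of its underside, z up. Starts flat on the board's top, in front of the recesses: board x -60 to -40 mm, y 35 to 85 mm left or right of the middle. Slides freely on the board; within about 9 mm of the empty recess's centre its edge tips in, and pushed on to the centre it drops home.
- board: plywood sample board, 190 mm (x) by 270 mm (y) by 20 mm thick, fixed on the bench, yaw within 0.45 rad; origin at the centre of its underside, on the bench. Three round recesses 63 mm wide, 8 mm deep, with vertical walls, lie in a row at board x = +45 mm (far side from the robot), y = -80, 0, +80 mm. Elsewhere its top is flat and has no rim.
- label: flat round paper label, 32 mm across and 0.4 mm thick, glued at the centre of the floor of the empty recess; origin at the centre of that floor, 12 mm above the bench and 8 mm below the board's top face. It tells which of the three recesses is the empty one. It cannot be felt.
- sample_a: a seated sample disc, same shape and look as the loose one (60 mm by 8 mm), lying loose in one of the recesses with its top flush with the board; origin at the centre of its underside. To be left there. The loose disc can slide across its top.
- sample_b: the other seated sample disc, as sample_a, in another recess
- pot: little amber glass jar with a white cap, 36 mm in diameter and 42 mm high, standing loose on the board's front strip on the side where the loose disc is not (board y 35 to 85 mm from the middle); origin at the centre of its underside. To be left alone.
- bowl_a: small white ceramic bowl, 84 mm across the rim, 34 mm high, on the bench beside the board's left (+y) end; origin at the centre of its underside. Bystander.
- bowl_b: small white ceramic bowl, 72 mm across the rim, 30 mm high, on the bench beside the board's right (-y) end; origin at the centre of its underside. Bystander.
- bowl_c: terracotta bowl, 96 mm across the rim, 36 mm high, on the bench to the right; origin at the centre of its underside. Bystander.
- brush: brush 160 mm long with a wooden handle, lying on the bench to the left. Bystander.
- rib: flat wooden potter's rib, 110 x 45 x 8 mm, lying on the bench to the left. Bystander.
Things that resemble listed ones, but are neither listed nor needed, are in the scene too. Leave any red look-alike of the disc alone.

How it is judged:
By the outcome, as a careful person would: the job done as asked, in the order asked, and still so for the second after the job is handed in, with the robot touching nothing.
It also fails if it takes over 35 s, if anything falls off the work surface, if the arm or the gripper's body presses on something with over 40 N, if the wrist force passes 120 N, or if a joint passes its speed limit or range.

ROBOT

A 6-joint arm with a two-finger parallel gripper is mounted at the origin on the work surface. World frame = base frame: x ahead of the robot, y to its left, z up, the work surface at z = 0. Lengths are in m, angles in rad, forces in N, time in s.
With the tool pointing down it reaches from about 0.35 to 0.975 m from the base axis. Payload 4.9 kg.
Tool frame: the origin (TCP) lies at the very end of the fingers, on their centre line; the grasp point (between the pads) lies 19 mm behind it (manip.grasp_offset is the distance from the TCP to the grasp point, in m); z points along the fingers, y is the line along which they close (so a half turn about z gives the same grasp; the last joint's range is limited). The gripper opens to 85 mm and grips with 20 to 120 N. Pads are 22 mm wide; open, the fingers measure 114 mm over their backs; the gripper's body (76 mm by 85 mm) begins 54 mm behind the grasp point. The pads swing forward as they close: fully open they stand 13 mm farther back than shut.
Start: joints at [1.06, 0.053, 1.613, -0, 1.476, -0.119], TCP at [0.239, 0.578, 0.231] pointing down, gripper open.
Joint ranges: [-3.01, 3.01], [-1.01, 2.22], [0.06, 2.58], [-1.02, 4.17], [0.09, 2.62], [-3.14, 3.14]. Speed limits (rad/s): [2.57, 2.57, 3.14, 3.14, 3.14, 3.14].

INTERFACE

Orientations are given as a unit quaternion [w, x, y, z].
In Python, from plant import manip, eyes, job_done, models gives the robot as it stands.
- The arm moves only by the tool servo_tool, never from a script. Its argument "motion" is one flat list of numbers, 5 for each row, row after row: the opening, from -1 (shut) to 1 (fully open), then the shift along the tool's x, y, z normalised to -1 to 1, where 1 is 120 mm, then the turn about the tool's z normalised to -1 to 1, where 1 is 45 degrees. A call has 1 to 5 rows; each row is the pose to reach, as a shift and turn from the pose commanded when the call began, along the tool's axes at that moment; what a row does not reach only later rows make up. A row lasts 1/8 s, in which the tool goes at most 62.5 mm and 10.7 degrees, less where a joint would pass 70% of its speed; a pose out of reach is approached as far as the arm can. A call with a number of a shift or a turn outside -1 to 1 is refused whole. A call with a gripper value outside its range is refused whole. The fingers move at their own pace and stop on an object; the grip force is fixed at half the most. Time passes only in rows, so rows that repeat a pose let the fingers close. It gives the time, the measured TCP pose, the force, the opening and the grip force at its end, in the units of the state.
- manip.state(): the state, without advancing time (a new reading comes with each control period).
- eyes.grab_frame(name): name is "scene" or "top" or "wrist"; returns (picture, depth): 480x640x3 uint8, red, green, blue; 480x640 float32, m along the optical axis (not along the pixel's ray), 0 where there is no reading.
- eyes.camera_params(name): a dict with "fov_y" (degrees; the focal length in pixels is half the picture's height over the tangent of half this angle, whatever the lens; pixels are square), "cx", "cy" (the principal point, pixels), "pose" (4x4, takes a point from camera to world coordinates); the wrist camera has in their place "T_tool_cam" (4x4, takes a point from camera to tool coordinates, whose origin is the TCP and whose axes are the flange's). Camera axes: x right, y up, looking along -z (the intrinsics and any distortion apply to the point x, -y, -z); pixel columns grow to the right and rows downward; lengths in m; the calibration is good to about 2 mm. A picture is of the moment at which its call begins: read the wrist's pose just before it. camera_params takes no time and is no camera call.
- job_done(): hands the job in; it is judged then, once.
Trained networks look in the newest picture that a camera, given by its name, has taken for a name from the list of things; names that differ only in an ending like _2 or _b are one class to them, and where a whole thing is asked for, a point or a joint stands for the part that bears it (a point fixed in the world has none). Each returns a list of dicts, best first, with "p" (0 to 1); they miss things now and then, are a little off and sometimes report something else, mostly with a low value. They report only what shows in the picture. A call takes as long as a camera call. They do not tell look-alikes from the thing itself.
- models.regions_of(camera, label): "mask" (480x640 bool, what is visible of it) and "pixel" ([column, row] in pixels, amid what is visible of it).
The state is a dict: "time": time; "joint_pos": joint angles; "joint_vel": joint speeds; "joint_efforts": joint torques, N m; "tool_pos": TCP position; "tool_rot": TCP orientation; "contact_force": force on the tool from outside, world axes, zero at the start; "ft_torque": the same for the moment, N m; "gripper_width": opening from 0.0 (shut) to 1.0 (fully open); "grasp_force": force on a finger pad.
Only numpy, scipy, OpenCV 4.12 (cv2) and the standard library are available. Lean on these libraries where they do the work, as an engineer would, in place of code of your own. Each camera call takes 0.05 s, during which the arm holds its last target. There are 200 camera calls.

## Working session

There is one attempt and no reset: what is moved stays moved. The work goes in short steps, Python scripts to look and compute and a tool call to move; the robot and the scene stay as the last step left them, time stands still between calls to the robot, and variables do not carry over. Pictures are saved under pics/ and viewed, at most 10 in all, crops included, and the job is handed in when it is done.

Besides the shell and the picture viewer there is one more tool, called after "Emit:" as name(argument=value, ...) on one line, values as JSON. servo_tool: Moves the arm, as the interface text tells. Its arguments: {"type":"object","properties":{"motion":{"type":"array","items":{"type":"number","minimum":-1,"maximum":1}}},"required":["motion"]}

```bash
mkdir -p pics; cat > h.py <<'E'
import numpy as np, cv2
from plant import manip, eyes, job_done, models
from scipy.spatial.transform import Rotation as R
def save(n,im): cv2.imwrite('pics/'+n,im[:,:,::-1])
def w(cam,px,d,st=None):
    p=eyes.camera_params(cam); f=240/np.tan(np.radians(p['fov_y'])/2)
    c=np.array([(px[0]-p['cx'])/f*d,-(px[1]-p['cy'])/f*d,-d,1])
    if cam=='wrist':
        T=np.eye(4);T[:3,:3]=R.from_quat(np.roll(st['tool_rot'],-1)).as_matrix();T[:3,3]=st['tool_pos']
        return (T@p['T_tool_cam']@c)[:3]
    return (np.array(p['pose'])@c)[:3]
E
python3 - <<'E'
from h import *
im,d=eyes.grab_frame('top'); save('top.png',im)
p=eyes.camera_params('top');print(p)
for l in ['disc','label','board','pot','sample_a']:
    for r in models.regions_of('top',l)[:5]:
        m=r['mask']; dd=np.median(d[m&(d>0)]) if (m&(d>0)).any() else 0
        print(l,round(r['p'],2),np.round(r['pixel'],1),m.sum(),w('top',r['pixel'],dd).round(4))
s=manip.state();print(s['time'],s['tool_pos'],s['tool_rot'],s['gripper_width'],s['contact_force'])
E
```

```text
{'fov_y': 51.12761849544173, 'cx': 316.1598191084221, 'cy': 243.11196202361077, 'pose': array([[ 0.00326776,  0.9863506 , -0.16462629,  0.29938574],
       [-0.99958732,  0.00792029,  0.02761271,  0.02377458],
       [ 0.0285397 ,  0.16446812,  0.98596943,  1.17667882],
       [ 0.        ,  0.        ,  0.        ,  1.        ]])}
disc 0.9 [332.6 240.8] 496 [ 0.4971 -0.0467  0.0273]
disc 0.88 [338.6 296.7] 528 [ 0.3687 -0.0616  0.0077]
disc 0.56 [341.2 193.8] 504 [ 0.6118 -0.0678  0.0208]
disc 0.55 [277.7 295.3] 540 [0.3712 0.0798 0.0081]
disc 0.54 [378.8 189.6] 478 [ 0.6233 -0.1579  0.0201]
label 0.7 [312.7 206.2] 149 [ 5.829e-01 -3.000e-04  1.210e-02]
board 0.95 [350.1 217.8] 6953 [ 0.5539 -0.0887  0.0194]
board 0.74 [124. 202.] 916 [0.5895 0.4466 0.0083]
pot 0.8 [371.8 230.2] 209 [ 0.5167 -0.134   0.0596]
sample_a 0.89 [344.1 196.6] 479 [ 0.6052 -0.0747  0.02  ]
sample_a 0.87 [376.7 188.6] 471 [ 0.6256 -0.1529  0.0204]
0.3 [0.23853651 0.57742684 0.2308647 ] [-1.22301309e-04  1.94651741e-01  9.80872342e-01 -3.66070339e-04] 1.0004470544696766 [0.01527645 0.81773001 0.76667515]
```

View pics/top.png

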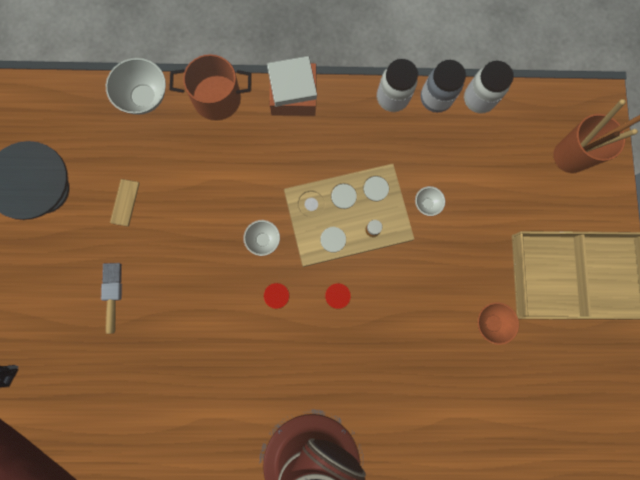

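The top picture shows the loose white disc at (333,240) and the labelled, empty recess at (312,205). The seated samples are at (344,196) and (376,188) and the jar is at (373,229). Things that could be taken for the disc are the red look-alikes at (277,296) and (338,296) and the two seated samples. I choose the white disc at (333,240), on the board's front strip. Next I move in and check it with the wrist camera.

Emit:
servo_tool(motion=[1,-0.46,-0.5,0,0,1,-0.92,-1,0,0,1,-0.92,-1,0,0,1,-0.92,-1,0,0])

```text
time: 0.8
tool_pos: [0.2956, 0.4229, 0.2314]
tool_rot: [0.0, 0.196, 0.981, 0.0]
contact_force: [-0.4, 0.2, -0.4]
gripper_width: 1.004
grasp_force: 0.0
```

Emit:
servo_tool(motion=[1,-0.46,-0.5,0,0,1,-0.92,-1,0,0,1,-0.92,-1,0,0,1,-0.92,-1,0,0])

```text
time: 1.3
tool_pos: [0.3518, 0.2707, 0.2316]
tool_rot: [0.0, 0.196, 0.981, 0.0]
contact_force: [0.9, 0.1, -0.7]
gripper_width: 0.997
grasp_force: 0.0
```

Emit:
servo_tool(motion=[0,-0.46,-0.5,0,0,0,-0.92,-1,0,0,0,-0.92,-1,0,0,0,-0.92,-1,0,0])

```text
time: 1.8
tool_pos: [0.4081, 0.118, 0.2315]
tool_rot: [-0.0, 0.196, 0.981, 0.0]
contact_force: [-0.3, 0.1, -0.1]
gripper_width: 0.501
grasp_force: 0.0
```

Emit:
servo_tool(motion=[0,-0.46,-0.5,0,-0.2,0,-0.92,-1,0,-0.4,0,-0.92,-1,0,-0.7,0,-0.92,-1,0,-0.9,0,-0.92,-1,0,-1])

```text
time: 2.42
tool_pos: [0.4642, -0.0332, 0.2311]
tool_rot: [-0.0, -0.198, 0.98, 0.001]
contact_force: [-0.9, 0.1, -0.1]
gripper_width: 0.495
grasp_force: 0.0
```

```bash
python3 - <<'E'
from h import *
s=manip.state();im,d=eyes.grab_frame('wrist'); save('w1.png',im)
print(s['time'],s['tool_pos'],R.from_quat(np.roll(s['tool_rot'],-1)).as_matrix().round(3),s['gripper_width'],s['contact_force'],s['joint_pos'])
print(eyes.camera_params('wrist'))
for l in ['disc','label','sample_a']:
    for r in models.regions_of('wrist',l)[:4]:
        m=r['mask']&(d>0); 
        P=[w('wrist',(c,q),d[q,c],s) for q,c in np.argwhere(m)[::20]]
        print(l,round(r['p'],2),np.round(r['pixel'],1),m.sum(),np.mean(P,0).round(4),np.ptp(P,0).round(3))
E
```

```text
2.425 [ 0.46420441 -0.03317858  0.23113674] [[-0.921 -0.388 -0.   ]
 [-0.388  0.921  0.001]
 [-0.     0.001 -1.   ]] 0.4954464281098589 [-0.9234872   0.05034915 -0.06696956] [-2.32148162e-01 -3.45068652e-01  1.97011185e+00  1.11183123e-03
  1.51724408e+00 -2.20191381e+00]
{'fov_y': 61.865818012526816, 'cx': 324.19362375158425, 'cy': 236.5611990851095, 'T_tool_cam': array([[-3.31829959e-04,  9.48847789e-01,  3.15733689e-01,
         8.20388829e-02],
       [ 9.99998202e-01,  9.04361111e-04, -1.66682143e-03,
        -6.39895831e-04],
       [-1.86709710e-03,  3.15732569e-01, -9.48846383e-01,
        -1.41721141e-01],
       [ 0.00000000e+00,  0.00000000e+00,  0.00000000e+00,
         1.00000000e+00]])}
disc 0.9 [484.2 149.7] 3557 [0.3692 0.0817 0.0073] [0.056 0.057 0.011]
disc 0.7 [338.2  82.6] 4073 [ 0.3694 -0.0594  0.0069] [0.058 0.058 0.012]
disc 0.62 [292.8 229.9] 3279 [ 0.498  -0.0471  0.0268] [0.057 0.058 0.01 ]
label 0.74 [311.7 317.3] 677 [0.5858 0.0042 0.0113] [0.027 0.028 0.003]
sample_a 0.8 [148.8 299.5] 2669 [ 0.6241 -0.1518  0.0186] [0.058 0.058 0.008]
sample_a 0.58 [225.7 303.4] 1567 [ 0.6011 -0.083   0.0187] [0.057 0.039 0.006]
sample_a 0.35 [290.9 231.3] 3311 [ 0.4984 -0.0481  0.0269] [0.058 0.058 0.01 ]
```

View pics/w1.png

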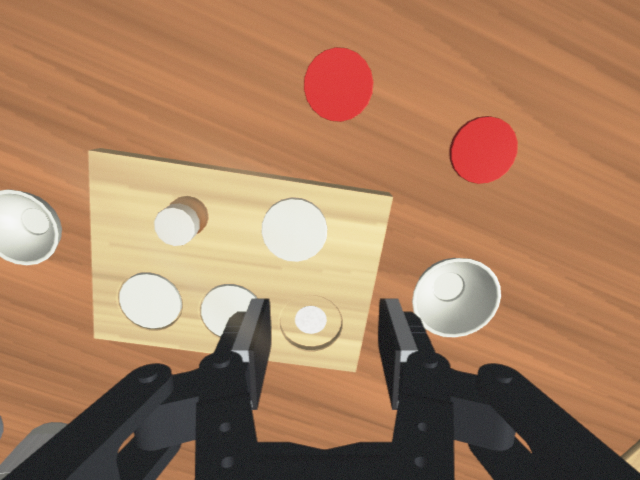

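The wrist view confirms the choice: the white disc is at (293,230), the label at (311,318) and the red discs at (338,84) and (484,150). The push is about 100 mm at a 30° heading. I'm going behind the disc with half-open fingers to cradle it.

Emit:
servo_tool(motion=[0,0.14,-0.14,0.4,-0.1,0,0.27,-0.28,0.8,-0.16,0,0.27,-0.28,1,-0.16,0,0.27,-0.28,1,-0.16])

```text
time: 3.12
tool_pos: [0.4449, -0.0769, 0.109]
tool_rot: [-0.002, -0.256, 0.967, 0.002]
contact_force: [0.0, 0.6, 0.1]
gripper_width: 0.501
grasp_force: 0.0
```

Emit:
servo_tool(motion=[0,0,0,0.4,0,0,0,0,0.66,0,0,0,0,0.66,0])

```text
time: 3.5
tool_pos: [0.4456, -0.0771, 0.0313]
tool_rot: [-0.001, -0.257, 0.966, 0.001]
contact_force: [-0.1, -0.3, -0.7]
gripper_width: 0.501
grasp_force: 0.0
```

Emit:
servo_tool(motion=[0,-0.15,0,0,0,0,-0.15,0,0,0,0,-0.15,0,0.02,0,0,-0.15,0,0.02,0])

```text
time: 4.0
tool_pos: [0.4621, -0.0691, 0.0299]
tool_rot: [0.0, -0.257, 0.966, -0.0]
contact_force: [-0.1, 0.3, -0.0]
gripper_width: 0.497
grasp_force: 0.0
```

```bash
python3 - <<'E'
from h import *
s=manip.state();im,d=eyes.grab_frame('wrist'); save('w2.png',im)
print(s['time'],s['tool_pos'],s['gripper_width'],s['contact_force'])
T=R.from_quat(np.roll(s['tool_rot'],-1)).as_matrix();print(T.round(3))
for l in ['disc','label']:
    for r in models.regions_of('wrist',l)[:3]:
        m=r['mask']&(d>0); 
        P=np.array([w('wrist',(c,q),d[q,c],s) for q,c in np.argwhere(m)[::20]])
        c=(P.max(0)+P.min(0))/2
        print(l,round(r['p'],2),np.round(r['pixel'],1),m.sum(),P.mean(0).round(4),c.round(4),'tool',(T.T@(c-s['tool_pos'])).round(4))
E
```

```text
4.0 [ 0.46207719 -0.06914158  0.02991104] 0.49700152759969024 [-0.14187944  0.30808545 -0.0189207 ]
[[-0.868 -0.496  0.   ]
 [-0.496  0.868 -0.   ]
 [-0.    -0.    -1.   ]]
disc 0.87 [458.2 114.4] 18613 [ 0.3696 -0.0614  0.0071] [ 0.371  -0.0584  0.0037] tool [0.0738 0.0545 0.0262]
disc 0.85 [326.  394.3] 11933 [ 0.4962 -0.0504  0.0269] [ 0.4947 -0.0483  0.061 ] tool [-0.0387  0.0018 -0.0311]
label 0.53 [ 76.9 372.9] 10504 [ 0.5154 -0.1422  0.0495] [ 0.5159 -0.1452  0.0572] tool [-0.009  -0.0928 -0.0273]
label 0.3 [180.2 474.2] 353 [ 0.5768 -0.0883  0.0226] [ 0.5397 -0.0908  0.0541] tool [-0.0567 -0.0574 -0.0242]
```

View pics/w2.png

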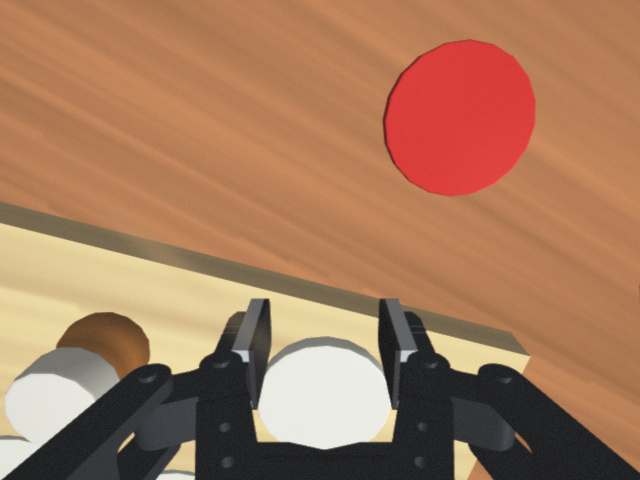

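The disc (326,394) is centred between the fingers, and the jar (65,380) is well clear. Now I lower the fingers to feel the board.

Emit:
servo_tool(motion=[0,0,0,0.03,0,0,0,0,0.06,0,0,0,0,0.06,0])

```text
time: 4.53
tool_pos: [0.4616, -0.069, 0.0219]
tool_rot: [-0.001, -0.257, 0.966, 0.0]
contact_force: [-0.3, -0.0, -0.1]
gripper_width: 0.5
grasp_force: 0.0
```

Emit:
servo_tool(motion=[0,0,0,0.015,0,0,0,0,0.015,0])

```text
time: 4.78
tool_pos: [0.462, -0.0691, 0.0206]
tool_rot: [-0.0, -0.257, 0.966, 0.0]
contact_force: [-0.5, -0.7, 0.4]
gripper_width: 0.497
grasp_force: 0.0
```

Emit:
servo_tool(motion=[0,0,0,0.01,0,0,0,0,0.01,0])

```text
time: 5.03
tool_pos: [0.462, -0.0691, 0.0194]
tool_rot: [-0.0, -0.257, 0.966, 0.0]
contact_force: [-0.3, 0.5, 0.5]
gripper_width: 0.496
grasp_force: 0.0
```

Emit:
servo_tool(motion=[0,0,0,0.01,0,0,0,0,0.01,0])

```text
time: 5.28
tool_pos: [0.4621, -0.0692, 0.0182]
tool_rot: [-0.0, -0.257, 0.966, 0.0]
contact_force: [0.1, 0.2, 0.0]
gripper_width: 0.501
grasp_force: 0.0
```

Emit:
servo_tool(motion=[0,0,0,0.01,0,0,0,0,0.01,0])

```text
time: 5.52
tool_pos: [0.4622, -0.0692, 0.0181]
tool_rot: [-0.0, -0.257, 0.966, 0.0]
contact_force: [-4.3, 2.3, 9.6]
gripper_width: 0.497
grasp_force: 3.9
```

Contact at z ≈ 0.018. I lift about 1.5 mm and push.

Emit:
servo_tool(motion=[0,0,0,-0.02,0,0,-0.08,0.003,-0.02,0,0,-0.16,0.006,-0.02,0,0,-0.24,0.01,-0.02,0,0,-0.32,0.01,-0.02,0])

```text
time: 6.15
tool_pos: [0.4954, -0.0486, 0.0194]
tool_rot: [-0.0, -0.257, 0.966, 0.0]
contact_force: [0.2, -0.9, 0.6]
gripper_width: 0.499
grasp_force: 0.3
```

Emit:
servo_tool(motion=[0,-0.08,0.001,0,0,0,-0.16,0.002,0,0,0,-0.24,0.003,0,0,0,-0.32,0.004,0,0,0,-0.37,0.005,0,0])

```text
time: 6.78
tool_pos: [0.5337, -0.0262, 0.0195]
tool_rot: [0.0, -0.257, 0.966, -0.0]
contact_force: [0.3, -0.8, 0.0]
gripper_width: 0.497
grasp_force: 0.2
```

```bash
python3 - <<'E'
from h import *
s=manip.state();im,d=eyes.grab_frame('wrist'); t,td=eyes.grab_frame('top')
a=cv2.resize(t[150:280,270:430],None,fx=3,fy=3,interpolation=cv2.INTER_CUBIC)
save('c3.png',np.hstack([cv2.resize(im,(480,390))[:, 160:],a]))
print(s['time'],s['tool_pos'],s['contact_force'])
T=R.from_quat(np.roll(s['tool_rot'],-1)).as_matrix()
for r in models.regions_of('top','disc')[:5]:
    m=r['mask'];c=w('top',r['pixel'],np.median(td[m]));print(round(r['p'],2),r['pixel'],m.sum(),c.round(4))
L=np.array([.585,.0035,.02]);print('label tool',T.T@(L-s['tool_pos']))
E
```

```text
6.775 [ 0.53366627 -0.02619037  0.01952779] [ 0.30649005 -0.79313819  0.0056196 ]
0.87 [272.1, 292.8] 302 [0.3769 0.0928 0.0089]
label tool [-0.05930084  0.0002932  -0.00046627]
```

View pics/c3.png

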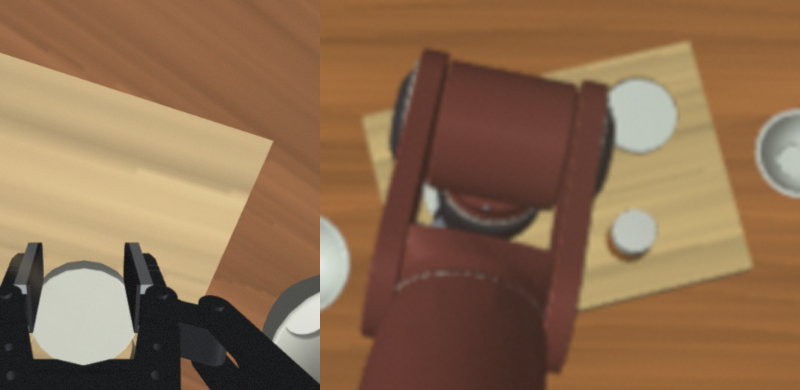

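The disc rides centred in the finger cradle, about 24 mm short of the recess. I continue slowly.

Emit:
servo_tool(motion=[0,-0.04,0,0,0,0,-0.08,0,0,0,0,-0.12,0.001,0,0,0,-0.15,0.002,0,0,0,-0.17,0.002,0,0])

```text
time: 7.55
tool_pos: [0.5509, -0.016, 0.0195]
tool_rot: [-0.0, -0.257, 0.966, -0.0]
contact_force: [-0.9, 0.1, -0.2]
gripper_width: 0.503
grasp_force: 0.3
```

```bash
cat > m.py <<'E'
from h import *
import sys
s=manip.state();im,d=eyes.grab_frame('wrist')
T=R.from_quat(np.roll(s['tool_rot'],-1)).as_matrix()
print(s['time'],s['tool_pos'],s['contact_force'])
L=np.array([.585,.0035,.02]);print('label tool',(T.T@(L-s['tool_pos'])).round(4))
for r in models.regions_of('wrist','disc')[:3]:
    m=cv2.erode(r['mask'].astype(np.uint8),np.ones((9,9)))>0
    m&=d>0
    P=np.array([w('wrist',(c,q),d[q,c],s) for q,c in np.argwhere(m)[::10]])
    P=P[P[:,2]<.04]
    A=np.c_[P[:,:2]-P[:,:2].mean(0),np.ones(len(P))];k=np.linalg.lstsq(A,P[:,2],rcond=None)[0]
    print(round(r['p'],2),np.round(r['pixel']),m.sum(),P.mean(0).round(4),'slope',k.round(4),'tool',(T.T@(P.mean(0)-s['tool_pos'])).round(4))
if len(sys.argv)>1: save(sys.argv[1],im)
E
python3 m.py w4.png
```

```text
7.55 [ 0.55087726 -0.01604073  0.01954045] [-0.93859453  0.13878729 -0.16258894]
label tool [-0.0393  0.     -0.0005]
0.75 [326. 389.] 11472 [ 0.5739 -0.0034  0.027 ] slope [-0.0181 -0.0044  0.027 ] tool [-0.0263 -0.0004 -0.0074]
0.22 [130. 339.] 7893 [ 0.5986 -0.0806  0.0189] slope [-0.0027  0.0046  0.0189] tool [-0.0094 -0.0797  0.0006]
```

View pics/w4.png

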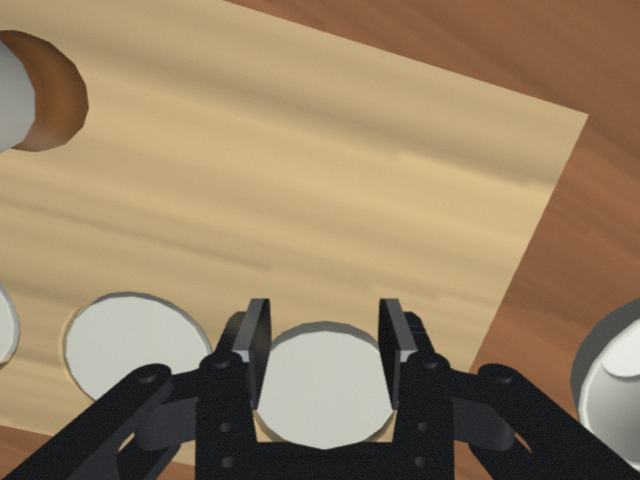

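The disc is still flat on top of the board with its centre about 12 mm from the recess centre. I push on gently.

Emit:
servo_tool(motion=[0,-0.03,0,0,0,0,-0.05,0,0,0,0,-0.07,0,0,0,0,-0.08,0,0,0])

```text
time: 8.15
tool_pos: [0.5591, -0.0113, 0.0195]
tool_rot: [-0.0, -0.257, 0.966, 0.0]
contact_force: [-0.3, -0.3, 1.4]
gripper_width: 0.499
grasp_force: 0.1
```

```bash
python3 m.py
```

```text
8.15 [ 0.5591317  -0.01132814  0.01950635] [-0.31366878 -0.32616964  1.41444493]
label tool [-0.0298  0.     -0.0005]
0.69 [326. 380.] 10227 [0.5812 0.0011 0.024 ] slope [-0.1355 -0.034   0.024 ] tool [-0.0253 -0.0001 -0.0045]
```

The disc has tipped in (slope about 0.14). It needs another 4–6 mm.

Emit:
servo_tool(motion=[0,-0.015,0,0,0,0,-0.03,0,0,0,0,-0.04,0,0,0,0,-0.04,0,0,0])

```text
time: 8.75
tool_pos: [0.5632, -0.009, 0.0195]
tool_rot: [-0.0, -0.257, 0.966, -0.0]
contact_force: [0.8, 0.4, 0.3]
gripper_width: 0.502
grasp_force: 0.0
```

```bash
python3 m.py
```

```text
8.75 [ 0.56324607 -0.0089772   0.01950416] [0.83771922 0.42250366 0.27599715]
label tool [-0.0251  0.     -0.0005]
0.71 [325. 368.] 10264 [0.5842 0.0026 0.0191] slope [-0.003   0.0001  0.0191] tool [-0.024  -0.0003  0.0004]
```

Flat, with its top at 0.019, the same as the seated samples. I retract straight up, back off and verify.

Emit:
servo_tool(motion=[0,0,0,-0.3,0,0,0,0,-0.7,0,0,0,0,-1,0,0,0,0,-1,0])

```text
time: 9.35
tool_pos: [0.5658, -0.0094, 0.1439]
tool_rot: [0.004, -0.257, 0.966, -0.002]
contact_force: [-0.4, -0.7, 0.5]
gripper_width: 0.5
grasp_force: 0.0
```

Emit:
servo_tool(motion=[0,0.4,0,-0.4,0,0,0.8,0,-0.6,0,0,1,0,-0.6,0,0,1,0,-0.6,0])

```text
time: 9.85
tool_pos: [0.4578, -0.0689, 0.2104]
tool_rot: [-0.0, -0.256, 0.967, 0.0]
contact_force: [-0.2, 0.2, -0.2]
gripper_width: 0.5
grasp_force: 0.0
```

```bash
python3 m.py w5.png; python3 - <<'E'
from h import *
t,td=eyes.grab_frame('top')
for l in ['sample_a','pot','disc']:
  for r in models.regions_of('top',l)[:4]:
    print(l,round(r['p'],2),r['pixel'],w('top',r['pixel'],np.median(td[r['mask']])).round(4))
E
```

```text
9.85 [ 0.45784848 -0.06892057  0.21038266] [-0.21286908  0.20940436 -0.24956011]
label tool [-1.464e-01 -1.000e-04  1.903e-01]
0.87 [386. 114.] 3056 [ 0.3695 -0.06    0.0072] slope [-0.0042  0.0059  0.0072] tool [0.0723 0.0513 0.2033]
0.85 [523. 196.] 2656 [0.3692 0.0818 0.0074] slope [0.0041 0.001  0.0074] tool [0.0024 0.1747 0.2031]
0.61 [327. 351.] 1745 [0.5838 0.0035 0.0191] slope [-0.0021 -0.0034  0.0191] tool [-0.1454  0.0005  0.1912]
sample_a 0.71 [381.7, 181.1] [ 0.6443 -0.1652  0.0203]
disc 0.86 [308.6, 203.3] [0.5878 0.0096 0.0209]
disc 0.82 [276.7, 294.0] [0.3741 0.0821 0.0088]
```

View pics/w5.png

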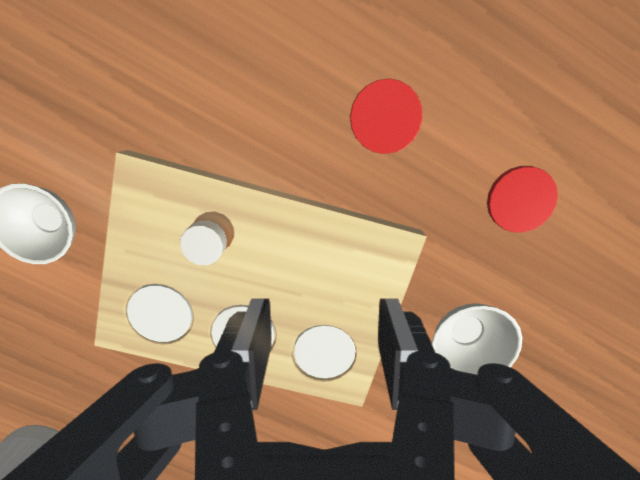

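The disc lies flat and flush in the third recess at (325,352). The samples (159,313) and (243,330) and the jar (204,243) are undisturbed.

```bash
python3 -c "from plant import job_done; print(job_done())"
```

```text
the job is handed in; nothing more can be done
None
```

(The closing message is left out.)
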